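Open the touch-latch cupboard

ROBOT

A 6-joint arm with a two-finger parallel gripper is mounted at the origin on the work surface. World frame = base frame: x ahead of the robot, y to its left, z up, the work surface at z = 0. Lengths are in m, angles in degrees, forces in N, time in s.
With the tool pointing down it reaches from about 0.325 to 0.9 m from the base axis. Payload 6.1 kg.
Tool frame: the origin (TCP) lies at the very end of the fingers, on their centre line; the grasp point (between the pads) lies 19 mm behind it (grip_point_offset is the distance from the TCP to the grasp point, in m); z points along the fingers, y is the line along which they close (so a half turn about z gives the same grasp; the last joint's range is limited). The gripper opens to 87 mm and grips with 3 to 60 N. Pads are 19 mm wide; open, the fingers measure 117 mm over their backs; the gripper's body (75 mm by 190 mm) begins 51 mm behind the grasp point.
Start: joints at [66.858, 12.628, 87.462, -0, 79.91, -7.225], TCP at [0.171, 0.601, 0.223] pointing down, gripper open.
Joint ranges: [-170.65, 170.65], [-52.31, 119.04], [5.05, 147.46], [-71.25, 251.25], [11.57, 151.72], [-153.62, 153.62]. Speed limits (degrees/s): [147.25, 147.25, 172.46, 180, 180, 180].

INTERFACE

Orientations are given as [roll, pitch, yaw] about the fixed x, y, z axes, in that order (R = Rz(yaw) Ry(pitch) Rx(roll)).
In Python, from bench import sense, get_image, calibration, job_done, grip_point_offset gives the robot as it stands.
- The arm moves only by the tool drive_tool, never from a script. Its argument "increments" is a list that holds one entry, the list of rows, each a list of 5 numbers: the closure in counts, from 0 (fully open) to 255 (shut), then the shift along the tool's x, y, z in mm, then the turn about the tool's z in rad. A call has 1 to 12 rows; each row is the pose to reach, as a shift and turn from the pose commanded when the call began, along the tool's axes at that moment; what a row does not reach only later rows make up. A row lasts 1/8 s, in which the tool goes at most 62.5 mm and 10.7 degrees, less where a joint would pass 70% of its speed; a pose out of reach is approached as far as the arm can. A call with a gripper value outside its range is refused whole. The fingers move at their own pace and stop on an object; the grip force is fixed at half the most. Time passes only in rows, so rows that repeat a pose let the fingers close. It gives the time, the measured TCP pose, the force, the opening and the grip force at its end, in the units of the state.
- sense(): the state, without advancing time (a new reading comes with each control period).
- get_image(name): name is "scene" or "top" or "wrist"; returns (picture, depth): 420x560x3 uint8, red, green, blue; 420x560 float32, m along the optical axis (not along the pixel's ray), 0 where there is no reading.
- calibration(name): a dict with "mtx" (3x3 intrinsics, pixels), "rvec" (rotation vector, rad) and "tvec" (3), from world to camera coordinates, as OpenCV has them; the wrist camera has in their place "tool_from_camera" (4x4, takes a point from camera to tool coordinates, whose origin is the TCP and whose axes are the flange's). Camera axes: x right, y down, z forward; pixel columns grow to the right and rows downward; lengths in m; the calibration is good to about 2 mm. A picture is of the moment at which its call begins: read the wrist's pose just before it. calibration takes no time and is no camera call.
- job_done(): hands the job in; it is judged then, once.
The state is a dict: "time_s": time; "qpos": joint angles; "dq": joint speeds; "tau": joint torques, N m; "ee_pos": TCP position; "ee_rot": TCP orientation; "contact_force": force on the tool from outside, world axes, zero at the start; "torque": the same for the moment, N m; "gripper_width": finger opening in m; "grip_force": force on a finger pad.
Only numpy, scipy, OpenCV 4.12 (cv2) and the standard library are available. Lean on these libraries where they do the work, as an engineer would, in place of code of your own. Each camera call takes 0.05 s, during which the arm holds its last target. There are 200 camera calls.

TASK

Open the little handleless cupboard with the green door on the modelling table: press the door with a fingertip near its free edge until the push-to-open catch lets go and the door springs ajar, then put a finger behind the free edge and swing the door wide open, about square to the cupboard front or farther. Never take the door between the fingers; only press and push it. Take the arm away so that the door is left standing open, and leave the jars, the tin and the clay relief on its board where they are.

Things in the scene. Friction and masses are not known exactly. Their poses are not given: they have to be found in the camera images.
- cupboard: plywood cupboard fixed to the table, 200 deep x 210 wide x 220 mm high, walls 12 mm, one green door. Origin: centre of its underside. Its front faces its own -x, y runs along its width, z up. The door is hinged at the -y end of the front (two brass hinges show there) and its free edge is at the +y end; the carcass's front edges lie 6 mm behind the back of the shut door
- door (a joint): angle of the door in rad: 0 shut (resting on the catch), grows as it opens towards the cupboard's front; stops at -0.027 (pressed in, 5.5 mm at the free edge) and at 1.75. The hinge has slight friction, so the door stays where it is left; little force moves it
- catch (a joint): spring plunger of the push-to-open catch inside, in m: 0 held back, 0.04 sprung out. It bears on the door's back 140 mm from the hinge axis. Pressing the door in by about 3 mm at the free edge (5 to 8 N there, more nearer the hinge) lets it go; as the finger withdraws it pushes the door ajar, to 0.28 rad at least, farther if the finger is quickly away. It does not catch again
- door_press (a point): the point to press: on the front face of the door, 30 mm in from the free edge and 42 mm below the door's top edge. It moves with the door. Its x axis is the door's inward normal, y points from hinge to free edge, z up
- door_hinge (a point): on the hinge axis (upright), half-way up the door, at mid-thickness of the door. Its axes turn with the door: x the inward normal, y from hinge to free edge, z up. The door panel is 12 mm thick (x -6 to 6), 203 mm wide (y 3 to 206) and 214 mm high (z -107 to 107), its top 217 mm above the table
- door_edge (a point): middle of the free edge of the door, 206 mm from the hinge axis, at mid-thickness; moves with the door, same axes as door_hinge
- bead_jar: jar of reddish beads with a brass lid, 68 mm across, 114 mm high, standing on the cupboard's top towards the back. Origin: centre of its underside. To be left alone
- empty_jar: clear empty jar with a white lid, 68 mm across, 114 mm high, standing on the table. Origin: centre of its underside. To be left alone
- tin: aluminium tin with a dark lid, 54 mm across, 82 mm high, standing on the table. Origin: centre of its underside. To be left alone
- relief_board: grey board 200 x 150 x 6 mm lying on the table with a fired white clay dragon on it, about 35 mm high in all. Origin: centre of its underside. To be left alone

How it is judged:
By the outcome, as a careful person would: the job done as asked, in the order asked, and still so for the second after the job is handed in, with the robot touching nothing.
It also fails if it takes over 45 s, if anything falls off the work surface, if the arm or the gripper's body presses on something with over 40 N, if the wrist force passes 120 N, or if a joint passes its speed limit or range.

## Working session

There is one attempt and no reset: what is moved stays moved. The work goes in short steps, Python scripts to look and compute and a tool call to move; the robot and the scene stay as the last step left them, time stands still between calls to the robot, and variables do not carry over. Pictures are saved under pics/ and viewed, at most 10 in all, crops included, and the job is handed in when it is done.

Besides the shell and the picture viewer there is one more tool, called after "Call:" as name(argument=value, ...) on one line, values as JSON. drive_tool: Moves the arm, as the interface text tells. Its arguments: {"type":"object","properties":{"increments":{"type":"array"}},"required":["increments"]}

```bash
mkdir -p pics
cat > h.py <<'E'
import numpy as np,cv2
from bench import *
def save(n,f):
    p,d=get_image(n); cv2.imwrite('pics/'+f+'.png',p[:,:,::-1]); np.save('pics/'+f+'.npy',d); return p,d
def world(n,u,v,z):
    c=calibration(n);K=np.array(c['mtx']);R=cv2.Rodrigues(np.array(c['rvec'],float))[0];t=np.array(c['tvec'],float).ravel()
    p=np.linalg.inv(K)@np.array([u,v,1])*z
    return R.T@(p-t)
E
python3 - <<'E'
from h import *
s=sense();print(s['ee_pos'],s['ee_rot'],s['time_s'],s['gripper_width'])
save('scene','s0');save('top','t0')
a=cv2.imread('pics/s0.png');b=cv2.imread('pics/t0.png')
E
```

```text
[0.1711774  0.60045521 0.22144804] [-1.79889701e+02 -1.14819784e-02  1.64083886e+02] 0.0 0.08700472816624845
```

View pics/s0.png

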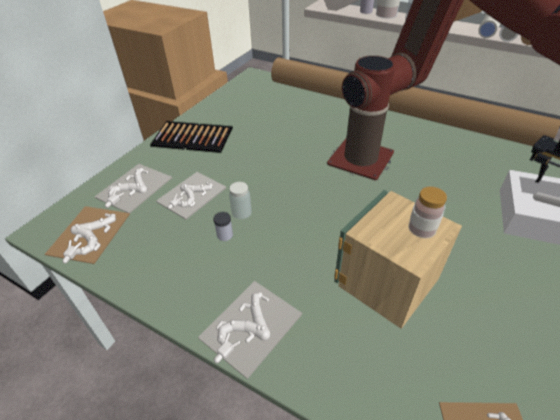

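View pics/t0.png

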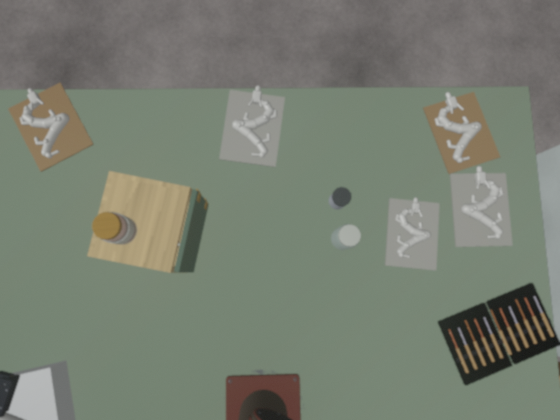

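The top view shows the cupboard at about (145,222), its green door on the right side, near (190,232). The tin is at (340,197), the empty jar at (347,236) and the relief at (252,127). Brass hinges show on the far end, around (200,200).

Run:
```python
from h import *
d=np.load('pics/t0.npy')
for n,u,v in [('c1',112,176),('c2',187,187),('c3',172,268),('c4',93,258),('mid',150,205),('jarlid',107,226),('table',300,300),('base',263,383),('tinlid',341,197),('jar',349,236),('relief',252,127),('grip',5,388),('box',40,400)]:
    print(n,d[v,u],world('top',u,v,d[v,u]).round(3))
p=cv2.imread('pics/t0.png');cv2.imwrite('pics/tc.png',cv2.resize(p[160:290,80:220],None,fx=5,fy=4.6*1,interpolation=cv2.INTER_CUBIC)[:600,:])
h=(np.indices(d.shape))
c=calibration('top');print(c['rvec'],c['tvec'])
# top-surface mask
vv,uu=np.mgrid[150:300,80:225]
P=np.array([world('top',u,v,d[v,u]) for u,v in zip(uu.ravel(),vv.ravel())])
m=(abs(P[:,2]-.22)<.008)
print(m.sum(),cv2.minAreaRect(P[m,:2].astype(np.float32)))
print(cv2.boxPoints(cv2.minAreaRect(P[m,:2].astype(np.float32))))
```

```text
c1 1.0195941 [0.622 0.354 0.219]
c2 1.0216243 [0.592 0.174 0.22 ]
c3 1.0012083 [0.398 0.208 0.213]
c4 1.210035 [ 0.433  0.48  -0.002]
mid 1.0129703 [0.549 0.262 0.22 ]
jarlid 0.89155304 [0.487 0.321 0.332]
table 1.2105063 [ 0.302 -0.113  0.   ]
base 1.1666678 [ 0.079 -0.003  0.011]
tinlid 1.1746517 [ 0.587 -0.228  0.078]
jar 1.1247858 [ 0.475 -0.239  0.114]
relief 1.261238 [0.815 0.019 0.013]
grip 0.8425272 [0.164 0.512 0.332]
box 1.1286869 [0.055 0.595 0.025]
[ 2.14925127 -2.18611645  0.18045172] [-0.04085335  0.54554456  1.16677517]Traceback (most recent call last):
  File "<stdin>", line 10, in <module>
  File "h.py", line 6, in world
    c=calibration(n);K=np.array(c['mtx']);R=cv2.Rodrigues(np.array(c['rvec'],float))[0];t=np.array(c['tvec'],float).ravel()
ValueError: time passes only in moves, steps and waits
```

View pics/tc.png

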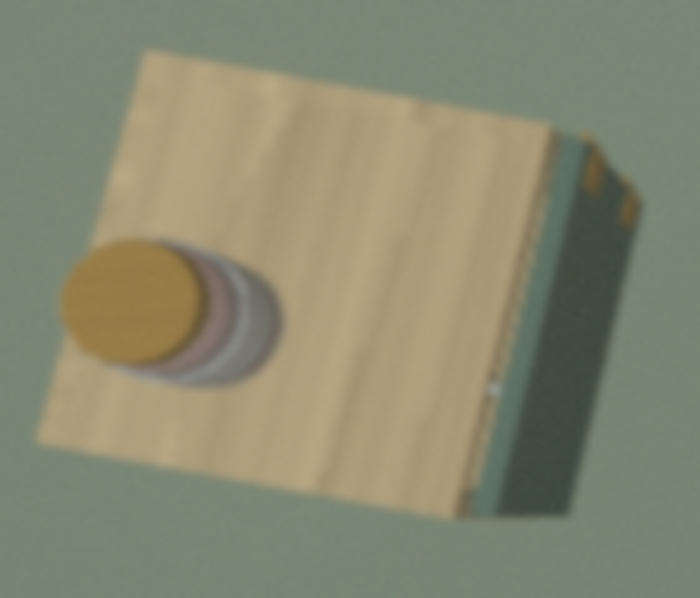

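The enlarged crop shows the hinges (brass) at the far end (595,165), so the free edge is on the robot's side. The door's outer top corners are at crop (590,137) and (498,517).

```bash
cat >> h.py <<'E'
def plane(n,u,v,z0):
    a=world(n,u,v,.5);b=world(n,u,v,1.);return a+(b-a)*(z0-a[2])/(b[2]-a[2])
E
python3 - <<'E'
from h import *
f=lambda x,y,z:plane('top',80+(x+.5)/5-.5,160+(y+.5)/4.6-.5,z)[:2]
C=np.array([f(145,52,.22),f(552,125,.22),f(458,517,.22),f(37,442,.22)])
print(C.round(4),[np.linalg.norm(C[i]-C[i-1]).round(4) for i in range(4)])
D=np.array([f(590,137,.217),f(498,517,.217)]);print(D.round(4),np.linalg.norm(D[0]-D[1]))
w=D[1]-D[0];y=w/np.linalg.norm(w);ang=np.degrees(np.arctan2(y[1],y[0]))
for a,b in((1,2),(0,3)):
    w=C[b]-C[a];print(np.degrees(np.arctan2(w[1],w[0])))
w=C[0]-C[1];print(np.degrees(np.arctan2(w[1],w[0]))+90-360*0)
print('ang y',ang)
E
```

```text
[[0.6343 0.3627]
 [0.5927 0.1663]
 [0.3885 0.2087]
 [0.4303 0.4062]] [np.float64(0.2085), np.float64(0.2008), np.float64(0.2085), np.float64(0.2018)]
[[0.5866 0.1484]
 [0.3881 0.1906]] 0.2028813497002523
168.26877696090645
167.97952095080538
168.0262258459034
ang y 168.00600493825144
```

```bash
cat >> h.py <<'E'
n=np.array([np.cos(np.radians(78)),np.sin(np.radians(78))]);e=np.array([-n[1],n[0]])
H=np.array([.5907,.1534])
def ax(th): # door axes at opening th
    return np.cos(th)*n+np.sin(th)*e, np.cos(th)*e-np.sin(th)*n
def doorpt(th,x,y):
    a,b=ax(th);return H+a*x+b*y
def rows(p0,yaw0,W): # W: x,y,z,yaw
    c,s=np.cos(np.radians(yaw0)),np.sin(np.radians(yaw0))
    for w in W:
        d=(np.array(w[:3])-p0)*1000
        t=-np.radians((w[3]-yaw0+180)%360-180)
        print([round(float(v),0) for v in (d[0]*c+d[1]*s, d[0]*s-d[1]*c, -d[2])],round(float(t),3))
E
python3 - <<'E'
from h import *
print(doorpt(0,-6,0)*0,doorpt(0,-.006,.206),doorpt(0,-.0155,.176))
pre=doorpt(0,-.0755,.176)
rows(np.array([.171,.601,.223]),164.08,[(.2,.5,.29,150),(.3,.2,.29,100),(*pre,.29,78),(*pre,.168,78)])
E
```

```text
[-0. -0.] [0.38795412 0.19036092] [0.41532339 0.17483117]
[-56.0, -89.0, -67.0] 0.246
[-234.0, -350.0, -67.0] 1.118
[-356.0, -403.0, -67.0] 1.502
[-356.0, -403.0, 55.0] 1.502
```

Call:
drive_tool(increments=[[[255,0,0,-40,0],[255,-20,-30,-67,0.1],[255,-48,-75,-67,0.24],[255,-77,-120,-67,0.38],[255,-107,-165,-67,0.52],[255,-138,-210,-67,0.66],[255,-170,-257,-67,0.81],[255,-202,-304,-67,0.96],[255,-234,-350,-67,1.12],[255,-275,-368,-67,1.26],[255,-316,-386,-67,1.4],[255,-356,-403,-67,1.502]]])

```text
time_s: 1.6
ee_pos: [0.404, 0.1145, 0.2894]
ee_rot: [180.0, -0.0, 77.8]
contact_force: [0.6, 0.8, -0.1]
gripper_width: 0.0006
grip_force: 0.0
```

Run:
```python
from h import *
s=sense();print(s['ee_pos'],s['ee_rot'],s['time_s'],s['gripper_width'],s['contact_force'],doorpt(0,-.0755,.176))
save('scene','s1')
```

```text
[0.40404    0.11453646 0.28939657] [ 1.79992930e+02 -1.08353919e-02  7.77666129e+01] 1.6 0.0005938027378110484 [ 0.63771277  0.81002355 -0.10629537] [0.40284869 0.11614231]
```

View pics/s1.png

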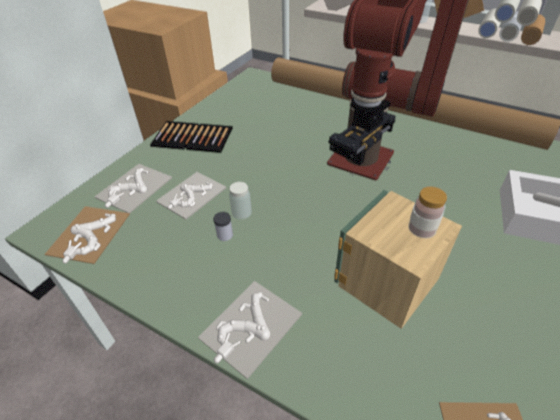

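The gripper, at (365,145), hangs clear in front of the door. The tool's x axis now points into the door. I'll lower it and approach to about 10 mm.

Call:
drive_tool(increments=[[[255,0,0,40,0],[255,0,0,80,0],[255,0,0,118,0],[255,20,0,121,0],[255,40,0,121,0],[255,50,0,121,0],[255,53,0,121,0],[255,53,0,121,0]]])

```text
time_s: 2.65
ee_pos: [0.4141, 0.1675, 0.1686]
ee_rot: [-180.0, 0.0, 78.0]
contact_force: [-0.7, -0.0, -0.5]
gripper_width: 0.0005
grip_force: 0.0
```

Call:
drive_tool(increments=[[[255,2,0,0,0],[255,4,0,0,0],[255,6,0,0,0],[255,8,0,0,0],[255,8,0,0,0]]])

```text
time_s: 3.28
ee_pos: [0.4159, 0.1757, 0.1685]
ee_rot: [-180.0, 0.0, 78.0]
contact_force: [-0.3, -0.4, 0.7]
gripper_width: 0.0005
grip_force: 0.0
```

Call:
drive_tool(increments=[[[255,1,0,0,0],[255,2,0,0,0],[255,3,0,0,0],[255,3,0,0,0]]])

```text
time_s: 3.78
ee_pos: [0.4164, 0.178, 0.1685]
ee_rot: [-180.0, 0.1, 78.0]
contact_force: [-1.8, -3.7, 0.9]
gripper_width: 0.0003
grip_force: 2.4
```

Call:
drive_tool(increments=[[[255,1,0,0,0],[255,2,0,0,0],[255,2,0,0,0]]])

```text
time_s: 4.15
ee_pos: [0.4166, 0.1796, 0.1685]
ee_rot: [-180.0, 0.1, 78.0]
contact_force: [-3.1, -6.5, 3.0]
gripper_width: 0.0005
grip_force: 3.3
```

Call:
drive_tool(increments=[[[255,1,0,0,0],[255,1,0,0,0]]])

```text
time_s: 4.4
ee_pos: [0.4168, 0.1805, 0.1685]
ee_rot: [-180.0, 0.1, 78.0]
contact_force: [-2.8, -7.5, 2.2]
gripper_width: 0.0005
grip_force: 3.6
```

Call:
drive_tool(increments=[[[255,0.7,0,0,0],[255,0.7,0,0,0],[255,-40,0,0,0],[255,-100,0,0,0],[255,-120,0,0,0],[255,-120,0,0,0]]])

```text
time_s: 5.15
ee_pos: [0.3925, 0.0634, 0.1687]
ee_rot: [179.9, -0.1, 77.9]
contact_force: [-0.5, 0.3, -0.0]
gripper_width: 0.0007
grip_force: 0.0
```

Run:
```python
from h import *
s=sense();print(s['ee_pos'],s['ee_rot'],s['time_s'],s['contact_force'])
p,d=save('top','t1')
cv2.imwrite('pics/t1c.png',cv2.resize(cv2.imread('pics/t1.png')[150:350,80:300],None,fx=3,fy=3,interpolation=cv2.INTER_CUBIC))
```

```text
[0.39248397 0.06335312 0.16872706] [ 1.79938560e+02 -5.51360313e-02  7.78608352e+01] 5.15 [-0.46539704  0.33936799 -0.01136566]
```

View pics/t1c.png

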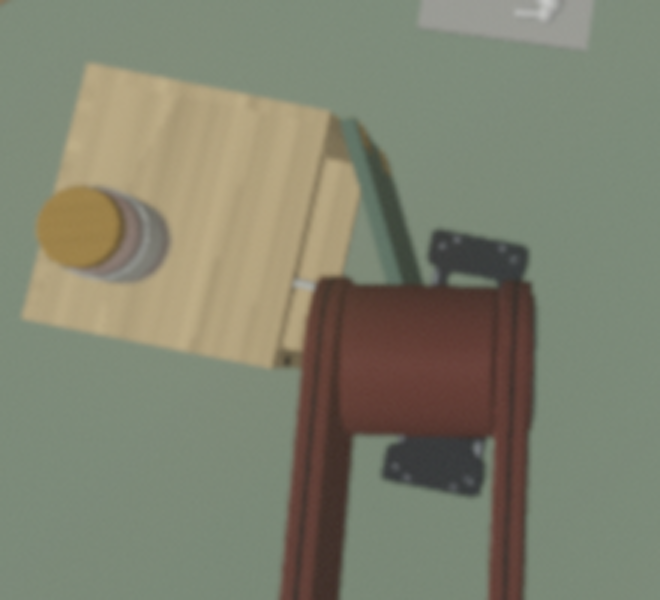

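The door has sprung ajar. In the crop its top runs from (342,122) to (393,283) along the back edge, and the free end is hidden under the wrist.

Run:
```python
from h import *
f=lambda x,y:plane('top',80+(x+.5)/3-.5,150+(y+.5)/3-.5,.217)[:2]
for a,b in (((342,122),(393,283)),((358,122),(417,283))):
    A,B=f(*a),f(*b);w=B-A;print(A,B,np.degrees(np.arctan2(w[1],w[0]))-168, (B-H)@e)
    print([( (q-H)) for q in (A,B)])
for th in (.5,.6,.65,.7): print(th,doorpt(th,0,.206),doorpt(th,.006,.206))
```

```text
[0.58437092 0.15788872] [0.45315379 0.11650572] -330.4958694274169 0.12686974298905
[array([-0.00632908,  0.00448872]), array([-0.13754621, -0.03689428])]
[0.58420409 0.14498909] [0.45282811 0.09742908] -328.0990124482026 0.123222052669013
[array([-0.00649591, -0.00841091]), array([-0.13787189, -0.05597092])]
0.5 [0.39333481 0.09438321] [0.39161587 0.10013171]
0.6 [0.40021266 0.07497441] [0.39792842 0.08052258]
0.65 [0.40437037 0.06555202] [0.40181169 0.0709791 ]
0.7 [0.4089938  0.05634921] [0.40616708 0.06164162]
```

Run:
```python
from h import *
q=doorpt(.52,.035,.19);print(q)
p0=np.array([.3925,.0634,.1687])
rows(p0,77.9,[(*p0[:2],.247,77.9),(*q,.247,108),(*q,.168,108)])
print('sweep')
W=[]
for th in np.linspace(.52,1.62,23):
    W.append((*doorpt(th,.0155,.19),.168,78+np.degrees(th)))
rows(np.array([*q,.168]),107.8,W)
```

```text
[0.3990934  0.12866314]
[0.0, 0.0, -78.0] -0.0
[65.0, -7.0, -78.0] -0.525
[65.0, -7.0, 1.0] -0.525
sweep
[-19.0, -0.0, -0.0] 0.0
[-29.0, -1.0, -0.0] -0.05
[-39.0, -1.0, -0.0] -0.1
[-48.0, -0.0, -0.0] -0.15
[-58.0, 1.0, -0.0] -0.2
[-67.0, 2.0, -0.0] -0.25
[-76.0, 4.0, -0.0] -0.3
[-86.0, 6.0, -0.0] -0.35
[-95.0, 9.0, -0.0] -0.4
[-104.0, 12.0, -0.0] -0.45
[-112.0, 16.0, -0.0] -0.5
[-121.0, 20.0, -0.0] -0.55
[-129.0, 24.0, -0.0] -0.6
[-138.0, 29.0, -0.0] -0.65
[-146.0, 35.0, -0.0] -0.7
[-153.0, 40.0, -0.0] -0.75
[-161.0, 46.0, -0.0] -0.8
[-168.0, 53.0, -0.0] -0.85
[-174.0, 60.0, -0.0] -0.9
[-181.0, 67.0, -0.0] -0.95
[-187.0, 74.0, -0.0] -1.0
[-192.0, 82.0, -0.0] -1.05
[-197.0, 90.0, -0.0] -1.1
```

Call:
drive_tool(increments=[[[255,-5,0,-30,0],[255,-5,0,-60,0],[255,-5,0,-78,0],[255,-5,0,-78,0]]])

```text
time_s: 5.7
ee_pos: [0.3922, 0.0598, 0.2477]
ee_rot: [179.8, -0.0, 78.1]
contact_force: [0.1, 0.5, -0.1]
gripper_width: 0.0007
grip_force: 0.0
```

Call:
drive_tool(increments=[[[255,20,-2,0,-0.13],[255,45,-5,0,-0.26],[255,70,-7,0,-0.4],[255,70,-7,0,-0.52],[255,70,-7,0,-0.52]]])

```text
time_s: 6.32
ee_pos: [0.3981, 0.1295, 0.245]
ee_rot: [-179.9, -0.0, 107.8]
contact_force: [-0.4, -0.2, 0.3]
gripper_width: 0.0008
grip_force: 0.0
```

Run:
```python
from h import *
s=sense();print(s['ee_pos'],s['ee_rot'],s['time_s'],s['contact_force'])
save('wrist','w1');save('scene','s2')
cv2.imwrite('pics/sw.png',np.hstack([cv2.resize(cv2.imread('pics/w1.png'),(400,300)),cv2.resize(cv2.imread('pics/s2.png')[100:310,260:540],(400,300))]))
```

```text
[0.398095   0.12952434 0.24496495] [-1.79856546e+02 -3.21606098e-02  1.07821556e+02] 6.325 [-0.43403626 -0.20502116  0.34642291]
```

View pics/sw.png

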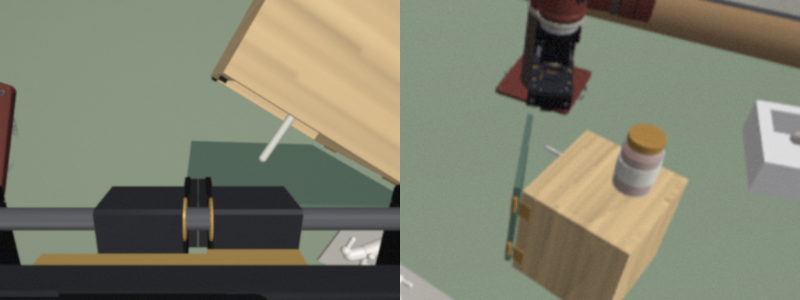

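The wrist view shows the door's back face, with its lower free corner at (190,140) in the 400x300 half, and the catch pin at (265,155). I'll check the door angle from that corner.

Run:
```python
from h import *
from scipy.spatial.transform import Rotation as Ro
s=sense();c=calibration('wrist');T=np.eye(4);T[:3,:3]=Ro.from_euler('xyz',s['ee_rot'],degrees=True).as_matrix();T[:3,3]=s['ee_pos']
M=np.linalg.inv(T@np.array(c['tool_from_camera']));K=np.array(c['mtx'])
for th in (.3,.4,.45,.5,.55,.6):
    r=[]
    for y in (.206,.1):
        q=M@np.array([*doorpt(th,.006,y),.003,1]);u=K@q[:3];r.append((u[:2]/u[2]/1.4).round(0))
    print(th,*r)
```

```text
0.3 [192. 117.] [255. 131.]
0.4 [190. 129.] [253. 137.]
0.45 [189. 135.] [252. 139.]
0.5 [189. 141.] [252. 142.]
0.55 [189. 147.] [252. 145.]
0.6 [189. 153.] [251. 148.]
```

Door at about 0.5 rad, matching the model. Descend behind it, then sweep.

Call:
drive_tool(increments=[[[255,0,0,25,0],[255,0,0,50,0],[255,0,0,75,0],[255,0,0,77,0],[255,0,0,77,0]]])

```text
time_s: 7.05
ee_pos: [0.3992, 0.1289, 0.1701]
ee_rot: [180.0, 0.0, 107.8]
contact_force: [-0.8, 0.3, 0.9]
gripper_width: 0.0006
grip_force: 0.0
```

Call:
drive_tool(increments=[[[255,-10,0,0,0],[255,-19,0,0,0],[255,-29,-1,0,-0.05],[255,-39,-1,0,-0.1],[255,-48,0,0,-0.15],[255,-58,1,0,-0.2],[255,-67,2,0,-0.25],[255,-76,4,0,-0.3],[255,-86,6,0,-0.35],[255,-95,9,0,-0.4],[255,-104,12,0,-0.45],[255,-112,16,0,-0.5]]])

```text
time_s: 8.55
ee_pos: [0.4489, 0.0263, 0.1701]
ee_rot: [180.0, 0.0, 136.5]
contact_force: [-0.3, 0.8, -1.0]
gripper_width: 0.0007
grip_force: 0.1
```

Run:
```python
from h import *
q=doorpt(1.02,.0155,.19);print(q)
W=[(*doorpt(th,.0155,.19),.17,78+np.degrees(th)) for th in np.linspace(1.07,1.62,12)]
rows(np.array([*q,.17]),78+np.degrees(1.02),W)
```

```text
[0.44854001 0.02639296]
[-10.0, -1.0, -0.0] -0.05
[-19.0, -1.0, -0.0] -0.1
[-29.0, -0.0, -0.0] -0.15
[-38.0, 1.0, -0.0] -0.2
[-47.0, 2.0, -0.0] -0.25
[-57.0, 4.0, -0.0] -0.3
[-66.0, 6.0, -0.0] -0.35
[-75.0, 9.0, -0.0] -0.4
[-84.0, 12.0, -0.0] -0.45
[-93.0, 16.0, -0.0] -0.5
[-102.0, 20.0, -0.0] -0.55
[-110.0, 24.0, -0.0] -0.6
```

Call:
drive_tool(increments=[[[255,-10,-1,0,-0.05],[255,-19,-1,0,-0.1],[255,-29,0,0,-0.15],[255,-38,1,0,-0.2],[255,-47,2,0,-0.25],[255,-57,4,0,-0.3],[255,-66,6,0,-0.35],[255,-75,9,0,-0.4],[255,-84,12,0,-0.45],[255,-93,16,0,-0.5],[255,-102,20,0,-0.55],[255,-110,24,0,-0.6]]])

```text
time_s: 10.05
ee_pos: [0.5452, -0.0321, 0.17]
ee_rot: [-180.0, 0.0, 170.9]
contact_force: [0.2, -0.1, 0.6]
gripper_width: 0.0003
grip_force: 0.1
```

Call:
drive_tool(increments=[[[255,0,0,0,0],[255,5,0,0,0],[255,30,0,0,0],[255,60,0,0,0],[255,60,0,-40,0],[255,60,0,-80,0],[255,100,0,-120,0],[255,120,0,-120,0],[255,120,0,-120,0]]])

```text
time_s: 11.18
ee_pos: [0.4254, -0.0118, 0.2902]
ee_rot: [-180.0, 0.1, 170.8]
contact_force: [0.7, 0.7, 0.8]
gripper_width: -0.0001
grip_force: 0.0
```

Run:
```python
from h import *
s=sense();print(s['ee_pos'],s['time_s'],s['contact_force'])
save('scene','s3');save('top','t3')
cv2.imwrite('pics/f.png',np.hstack([cv2.resize(cv2.imread('pics/t3.png')[80:350,20:380],(400,300)),cv2.resize(cv2.imread('pics/s3.png'),(400,300))]))
```

```text
[ 0.42536157 -0.01175989  0.2902112 ] 11.175 [0.71909931 0.68974871 0.78148036]
```

View pics/f.png

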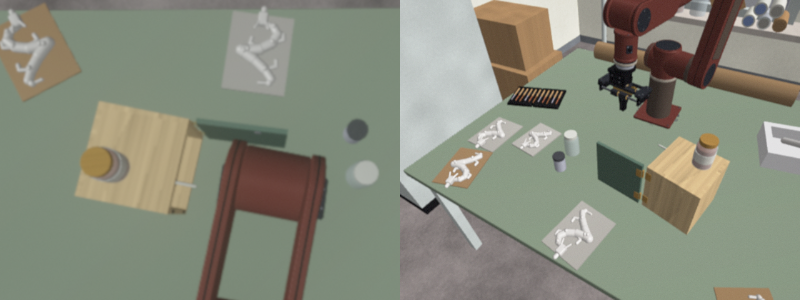

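The door, at (200–287,125), stands square to the front. The jars, tin and relief haven't moved, and the arm is clear.

```bash
python3 -c "
from bench import *
print(job_done())"
```

```text
the job is handed in; nothing more can be done
None
```

The cupboard door is open at about 1.6 rad, square to the front or slightly past; I pressed the catch free and pushed the door round from behind with the closed fingers. The arm is clear, the jars, tin and relief are where they were, and the job was handed in at about 11 s.

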